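# Lock the inspection turntable and hold the lid over the pot

## Robot

A 6-joint arm with a two-finger parallel gripper is mounted at the origin on the work surface. World frame = base frame: x ahead of the robot, y to its left, z up, the work surface at z = 0. Lengths are in m, angles in rad, forces in N, time in s.
With the tool pointing down it reaches from about 0.325 to 1 m from the base axis. Payload 5.1 kg.
Tool frame: the origin (TCP) lies at the very end of the fingers, on their centre line; the grasp point (between the pads) lies 19 mm behind it; z points along the fingers, y is the line along which they close (so a half turn about z gives the same grasp; the last joint's range is limited). The gripper opens to 85 mm and grips with 20 to 120 N. Pads are 22 mm wide; open, the fingers measure 114 mm over their backs; the gripper's body (76 mm by 85 mm) begins 54 mm behind the grasp point. The pads swing forward as they close: fully open they stand 13 mm farther back than shut.
Start: joints at [1.229, 0.124, 1.65, -0, 1.367, -0.083], TCP at [0.166, 0.628, 0.231] pointing down, gripper open.
Joint ranges: [-2.61, 2.61], [-1.02, 2.33], [0.03, 2.71], [-1.35, 4.49], [0.32, 2.68], [-2.91, 2.91]. Speed limits (rad/s): [2.57, 2.57, 3.14, 3.14, 3.14, 3.14].

## Interface

Orientations are given as a unit quaternion [x, y, z, w].
In Python, from cell import manip gives the robot as it stands.
- The arm moves only by the tool send_rows, never from a script. Its argument "moves" is a list that holds one entry, the list of rows, each a list of 7 numbers: the shift along the world's x, y, z in m, then the turn, a rotation vector about the world's x, y, z in degrees, then the opening, from 0 (shut) to 1 (fully open). In form: [[[tx, ty, tz, rx, ry, rz, grip], ...]]. A call has exactly 5 rows; each row shifts and turns the commanded pose from where the row before left it; what a row does not reach is not made up. A row lasts 1/10 s, in which the tool goes at most 50 mm and 8.59 degrees, less where a joint would pass 70% of its speed; a pose out of reach is approached as far as the arm can. A call is refused whole if a number of a shift passes 0.05 or a number of a turn 8.59, either way. A call with a gripper value outside its range is refused whole. The fingers move at their own pace and stop on an object; "newtons" is the grip in N (left out, the last holds). Time passes only in rows, so rows that do not move let the fingers close, or fill a call up. It gives the time, the measured TCP pose, the force, the opening and the grip force at its end, in the units of the state.
- manip.get_obs(): the state, without advancing time (a new reading comes with each control period).
- manip.get_image(name): name is "side" or "top" or "wrist"; returns a dict with "img" (400x640x3 uint8, red, green, blue), "K" (3x3 intrinsics, pixels), "rvec" (rotation vector, rad) and "tvec" (3), from world to camera coordinates, as OpenCV has them. Camera axes: x right, y down, z forward; pixel columns grow to the right and rows downward; lengths in m; the calibration is good to about 2 mm. A picture is of the moment at which its call begins. There is no depth.
- manip.finish_job(): hands the job in; it is judged then, once.
The state is a dict: "t": time; "q": joint angles; "joint_vel": joint speeds; "effort": joint torques, N m; "tcp_pos": TCP position; "tool_rot": TCP orientation; "wrist_force": force on the tool from outside, world axes, zero at the start; "moment": the same for the moment, N m; "width": opening from 0.0 (shut) to 1.0 (fully open); "grip_force": force on a finger pad.
Only numpy, scipy, OpenCV 4.12 (cv2) and the standard library are available. Lean on these libraries where they do the work, as an engineer would, in place of code of your own. Each camera call takes 0.05 s, during which the arm holds its last target. There are 200 camera calls.

## Task

Lock the inspection turntable by pushing its lock pin fully home through the arm and the base, and let go of the pin. Then lift the glazed lid from its board by the bar, carry it across without letting it touch the crate or the pots in it, and finish holding it level and still about a finger's width (15 mm) above the rim of the pot on the turntable, centred and with its bar in line with the pot's two ears, so that the fit can be judged. The lid must never touch that pot, and the pot on the turntable, the crated pots and the tape roll stay where they are.

Things in the scene. Friction and masses are not known exactly. Their poses are not given: they have to be found in the camera images.
- pin: Steel lock pin, loose, standing upright in the hole of a wooden parking block (60 x 60 mm, 40 mm high). Origin at the centre of the pin's lower tip, z up along the pin. Shaft 12 mm in diameter and 32 mm long, its lowest 7 mm tapered to 4 mm; above it a plain round head 24 mm in diameter and 46 mm tall (from 32 to 78 mm above the origin) to grip by. The head's underside rests on the block, 40 mm above the table. Mass about 90 g.
- base_hole (a point): Centre of the upper mouth of the hole in the lug of the fixed aluminium turntable base, 20 mm above the table. Hole vertical, 16 mm in diameter, right through the 20 mm lug to the table. The turntable stands on the table left or right of the crate. The point's axes: x points from the hole to the turntable's centre, 155 mm away, z up.
- disc_hole (a point): Centre of the upper mouth of the hole in the flat index arm (44 mm wide, 12 mm thick) of the grey painted turntable disc, 35 mm above the table. Hole 16 mm in diameter, through, straight above base_hole at the start; between arm and base is a gap of 3 mm. The disc (170 mm in diameter, top also 35 mm above the table) turns stiffly about its vertical axis until it is pinned. When the pin is fully home its head's underside rests on the arm, its tip 3 mm above the table.
- pot: Glazed pot standing loose on the turntable disc, roughly centred on it. Origin at the centre of its underside (35 mm above the table), z up. 90 mm high, round, rim 120 mm in outer diameter, open top. Two ears on opposite sides along its +y and -y axes, reaching 94 mm from its axis, below the rim. Mass about 550 g.
- pot_rim (a point): Centre of the pot's mouth, level with the top of the rim (125 mm above the table). Axes as the pot's.
- lid: Glazed round lid lying loose on a plywood board (190 x 190 mm, 12 mm thick) on the other side of the crate from the turntable. Origin at the centre of its underside, z up. Underside is a locating boss 92 mm in diameter and 9 mm thick, above it a flange 124 mm in diameter with its top 17 to 19 mm above the origin, and on top an upright solid bar 16 mm wide (along x), 60 mm long (along y), reaching from the flange to 58 mm above the origin, to grip across x. Mass about 300 g.
- crate: Fixed wooden slatted crate standing between board and turntable: 260 mm along x, 130 mm along y, 80 mm high. Origin at the centre of its underside.
- crate_pot1: Finished pot standing loose in the crate, 90 mm in diameter, 125 mm high, rising to about 135 mm above the table. Origin at the centre of its underside. An obstacle to carry over; leave alone.
- crate_pot2: Second pot in the crate, like crate_pot1, farther from the robot.
- tape: Loose roll of brown packing tape lying flat, 100 mm in diameter, 45 mm high, beyond the work. Origin at the centre of its underside. Leave alone.
There are look-alikes about, which are no part of the job. Leave any green or red look-alike of the lid alone. There is more than one size of the pin; the one meant has the size given above.

How it is judged:
By the outcome, as a careful person would: the job done as asked, in the order asked, and still so for the second after the job is handed in, while the arm keeps its last pose, push and grip.
It also fails if it takes over 64 s, if anything falls off the work surface, if the arm or the gripper's body presses on something with over 40 N, if the wrist force passes 120 N, or if a joint passes its speed limit or range.

## Working session

There is one attempt and no reset: what is moved stays moved. The work goes in short steps, Python scripts to look and compute and a tool call to move; the robot and the scene stay as the last step left them, time stands still between calls to the robot, and variables do not carry over. Pictures are saved under pics/ and viewed, at most 10 in all, crops included, and the job is handed in when it is done.

Besides the shell and the picture viewer there is one more tool, called after "Emit:" as name(argument=value, ...) on one line, values as JSON. send_rows: Moves the arm, as the interface text tells. Its arguments: {"type":"object","properties":{"moves":{"type":"array"},"newtons":{"type":"number"}},"required":["moves"]}

```bash
ls; mkdir -p pics
cat > h.py <<'E'
import numpy as np, cv2
from cell import manip
def shot(n,f):
    d=manip.get_image(n); cv2.imwrite('pics/%s.png'%f,d['img'][:,:,::-1]); np.savez('pics/%s.npz'%f,**d); return d
def load(f): return dict(np.load('pics/%s.npz'%f))
def ray(d,u,v):
    R=cv2.Rodrigues(np.array(d['rvec'],float))[0]; t=np.array(d['tvec'],float).ravel()
    c=-R.T@t; r=R.T@np.linalg.inv(d['K'])@np.array([u,v,1.]); return c,r/np.linalg.norm(r)
def plane(d,u,v,z):
    c,r=ray(d,u,v); return c+r*(z-c[2])/r[2]
def tri(obs):
    A=np.zeros((3,3));b=np.zeros(3)
    for d,u,v in obs:
        c,r=ray(d,u,v);P=np.eye(3)-np.outer(r,r);A+=P;b+=P@c
    x=np.linalg.solve(A,b)
    return x,[np.linalg.norm((np.eye(3)-np.outer(ray(d,u,v)[1],ray(d,u,v)[1]))@(x-ray(d,u,v)[0])) for d,u,v in obs]
def proj(d,p): return cv2.projectPoints(np.array(p,float).reshape(-1,1,3),np.array(d['rvec'],float),np.array(d['tvec'],float),d['K'],None)[0].reshape(-1,2)
E
python3 - <<'E'
from h import *
a=[shot(n,n+'0') for n in('top','side','wrist')]
for d in a: print(ray(d,320,200), d['K'][0,0])
print(manip.get_obs())
E
```

```text
pics
(array([ 0.39162736, -0.09243809,  1.14701257]), array([ 0.15339379, -0.00578412, -0.98814821])) 456.3114912059317
(array([ 0.05153514, -0.63612488,  0.87632567]), array([ 0.45670014,  0.52185   , -0.72048425])) 429.980774196996
(array([0.08992861, 0.64863982, 0.37226962]), array([ 0.29825947, -0.08288186, -0.95087953])) 303.63734369194225
{'t': 0.15, 'q': array([ 1.22938864e+00,  1.24389372e-01,  1.65131878e+00,  3.41434262e-05,
        1.36749187e+00, -8.25991709e-02]), 'joint_vel': array([-1.64011816e-05, -1.76427837e-03, -4.71905626e-03,  6.08354305e-04,
       -1.99037218e-04, -7.94259753e-04]), 'effort': array([ 3.55500442e-04, -4.24230087e+01, -3.66011953e+01, -6.05146261e-05,
        4.61423551e-03,  1.07552623e-05]), 'tcp_pos': array([0.16622048, 0.62791952, 0.23033789]), 'tool_rot': array([ 1.29046795e-01,  9.91638179e-01, -7.82172422e-04, -1.85453252e-04]), 'wrist_force': array([0.24605088, 0.02637789, 0.18324854]), 'moment': array([0.02546909, 0.04852836, 0.04202313]), 'grip_force': 0.0, 'width': 1.0004582028054743}
```

View pics/top0.png

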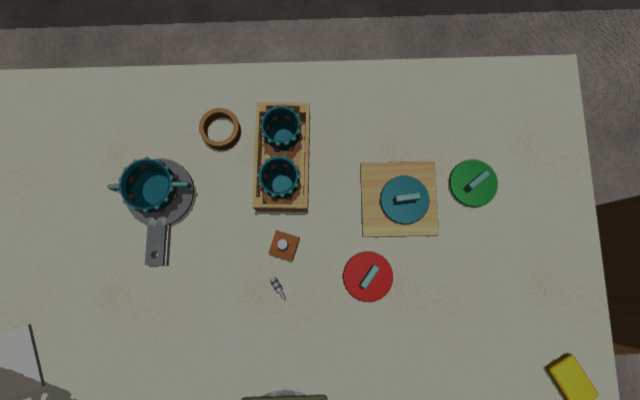

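View pics/side0.png

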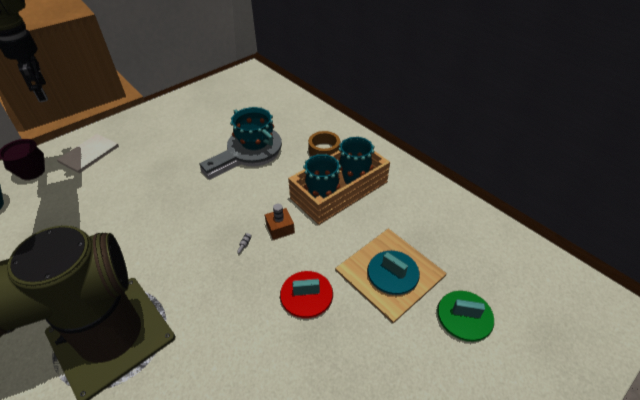

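The top view shows the pot at (148,185) on its disc, and the arm hole near (154,255). The upright pin is in its block at (282,244), with a small pin lying at (278,288). The blue lid is at (405,200), between a red and a green look-alike. The side view shows the pin head's top at about (278,207) and the lid at (394,268).

Run:
```python
from h import *
t=load('top0');s=load('side0')
print('pin top',tri([(t,282,244),(s,278,207)]), plane(t,282,244,.118))
# dark hole near arm
g=t['img'].astype(int)
print('hole',plane(t,154,255,.035), plane(s,208,166,.035))
print('pot',plane(t,148,185,.125)); print('ears',plane(t,113,187,.1),plane(t,187,184,.1))
print('lid',plane(t,405,200,.03)); print('bar ends',plane(t,397,199,.07),plane(t,420,196,.07))
print('crate corners',[plane(t,u,v,.08).round(3) for u,v in((257,103),(310,103),(254,209),(307,209))])
print('disc',plane(t,160,193,.035),'tape',plane(t,219,128,.045))
for n,(x0,y0,x1,y1) in dict(hole=(145,215,175,270),pin=(268,230,300,262)).items():
    print(n); 
    for y in range(y0,y1,2 if n=='hole' else 2): print(y,' '.join('%3d'%(g[y,x].sum()//3) for x in range(x0,x1)))
```

```text
pin top (array([ 0.45740652, -0.00860159,  0.08432211]), [np.float64(0.001929058836246003), np.float64(0.0019290588362459575)]) [ 0.45374677 -0.01025431  0.118     ]
hole [0.44098189 0.30628211 0.035     ] [0.43329436 0.29857195 0.035     ]
pot [0.59589197 0.29228284 0.125     ]
ears [0.59843675 0.38312381 0.1       ] [0.60070185 0.21076322 0.1       ]
lid [ 0.55908871 -0.30947748  0.03      ]
bar ends [ 0.55604612 -0.2827347   0.07      ] [ 0.56175158 -0.33813694  0.07      ]
crate corners [array([0.802, 0.049, 0.08 ]), array([ 0.798, -0.081,  0.08 ]), array([0.54 , 0.058, 0.08 ]), array([ 0.537, -0.067,  0.08 ])]
disc [0.59290119 0.29588961 0.035     ] tape [0.75243278 0.14903331 0.045     ]
hole
215  47  47  46  47  48  47  46  47  48  47  48  47  47  46  46  47  50  50  50  50  46  46  47  54  79  84  84  84  86  87
217  56  51  50  57  84  78  82  81  60  48  47  46  52  78  77  82  85  87  87  86  79  74  75  83  84  84  84  84  85  85
219  84  84  86  87  98  94 112 107 108  91  62  60  86 101  98 103  98 111 112 109 106  89  86  86  86  85  85  85  85  83
221  86  86  86  88 
[... 4495 characters left out ...]
  76  75  75  74  72  54  93 130 137 136
252 107  79  71  71  72  72  71  72  71  71  71  69  70  69  63  67  68  67  69  71  72  72  72  74  74  75  61  66 126 136 138 138
254 129  94  80  77  74  67  72  70  70  71  71  72  71  71  71  72  70  70  71  68  69  69  69  69  68  60  54 120 136 139 138 138
256 136 134 124 121 117  92  85  78  73  73  63  70  71  69  69  71  69  71  70  71  72  70  70  69  68  54  95 132 137 137 138 138
258 137 137 137 135 135 135 134 122 118 118 120 117  90  75  75  69  74  73  72  71  70  69  70  70  62  66 127 136 137 138 136 137
260 137 137 137 136 134 135 135 137 137 137 136 136 135 122 119 120 120 118  92  84  79  77  75  71  65 120 136 136 137 138 138 137
```

Emit:
send_rows(moves=[[[0.019,-0.043,0,0,0,0,1],[0.019,-0.043,0,0,0,0,1],[0.019,-0.043,0,0,0,0,1],[0.019,-0.043,0,0,0,0,1],[0.019,-0.043,0,0,0,0,1]]])

```text
t: 0.65
tcp_pos: [0.2616, 0.4115, 0.2309]
tool_rot: [0.129, 0.992, -0.0, -0.0]
wrist_force: [0.7, 0.5, 0.5]
width: 0.998
grip_force: 0.0
```

Emit:
send_rows(moves=[[[0.019,-0.043,0,0,0,0,1],[0.019,-0.043,0,0,0,0,1],[0.019,-0.043,0,0,0,0,1],[0.019,-0.043,0,0,0,0,1],[0.019,-0.043,0,0,0,0,1]]])

```text
t: 1.15
tcp_pos: [0.3565, 0.1966, 0.2312]
tool_rot: [0.129, 0.992, 0.0, 0.0]
wrist_force: [0.5, 0.0, 0.8]
width: 1.001
grip_force: 0.0
```

Emit:
send_rows(moves=[[[0.019,-0.042,0,0,0,0,1],[0.019,-0.042,0,0,0,0,1],[0.019,-0.042,0,0,0,0,1],[0.019,-0.041,0,0,0,0,1],[0.019,-0.041,0,0,0,0,1]]])

```text
t: 1.65
tcp_pos: [0.4516, -0.0116, 0.2313]
tool_rot: [0.129, 0.992, 0.0, 0.0]
wrist_force: [1.1, 1.5, 0.7]
width: 0.999
grip_force: 0.0
```

Run:
```python
from h import *
d=shot('wrist','w1');o=manip.get_obs();print(o['tcp_pos'],o['tool_rot'],o['q'],o['wrist_force'])
print(proj(d,[[.454,-.010,.118],[.454,-.01,.072],[.4574,-.0086,.084]]))
```

```text
[ 0.45360444 -0.01664085  0.23131642] [ 0.13154078  0.99130789 -0.00212847  0.00108133] [-0.15245687 -0.33131843  2.06988477 -0.00427325  1.40077821 -1.45868793] [-0.94261252 -3.43039717  0.66239538]
[[322.65473294 197.58060396]
 [322.35942399 184.02421442]
 [324.66590341 190.02458503]]
```

View pics/w1.png

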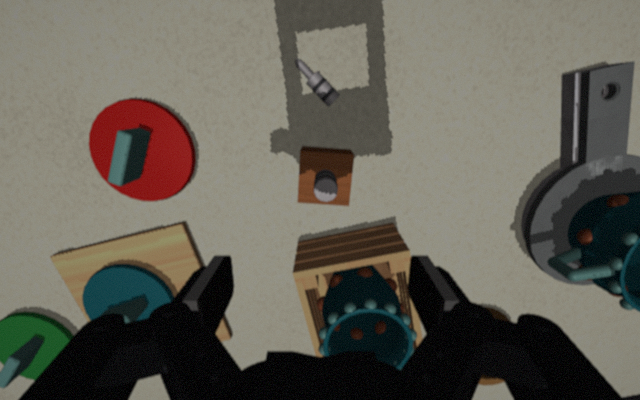

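The wrist view shows the pin head at (325,186) in the block, with the smaller pin lying at (318,82). The arm hole is at (609,91), the lid at (125,300), and the crate below centre.

Run:
```python
from h import *
w=shot('wrist','w2');o=manip.get_obs();print(o['tcp_pos'],o['q'])
t=load('top0');s=load('side0')
def crop(d,x0,y0,x1,y1,k): return cv2.resize(d['img'][y0:y1,x0:x1],None,fx=k,fy=k,interpolation=cv2.INTER_CUBIC)
a=np.hstack([crop(w,295,140,360,215,4),crop(s,260,195,300,240,6)[:300] if 0 else cv2.resize(crop(s,260,195,300,240,6),(260,300))])
b=np.hstack([cv2.resize(crop(w,580,60,640,120,4),(260,240)),cv2.resize(crop(s,195,145,260,190,4),(260,240))])
cv2.imwrite('pics/c1.png',np.vstack([a,b])[:,:,::-1])
```

```text
[ 0.45239028 -0.01371611  0.23110067] [-1.48228241e-01 -3.33081300e-01  2.07156855e+00 -1.30307588e-03
  1.40329716e+00 -1.45359244e+00]
```

View pics/c1.png

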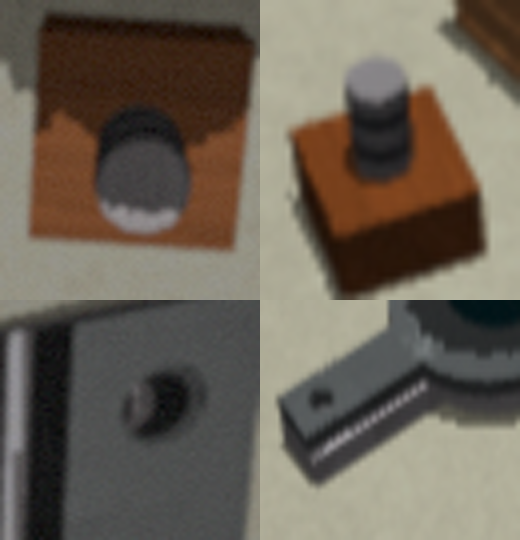

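The crops show the pin's top ellipse at wrist (330.8,186.5) and side (278,207). The hole mouth is at wrist (618,85.5) and side (210.3,163.6).

Run:
```python
from h import *
w=load('w2');t=load('top0');s=load('side0')
P=[(t,282,244),(s,278,207),(w,330.8,186.5)];H=[(t,153.4,254),(s,210.3,163.6),(w,618,85.5)]
for n,L in (('pin',P),('hole',H)):
    for c in (L,L[:2],L[::2],L[1:]): print(n,*[np.round(v,4) for v in tri(c)])
z=.118
for d,u,v in P: print(plane(d,u,v,.118).round(4),plane(d,u,v,.1).round(4))
for d,u,v in H: print(plane(d,u,v,.035).round(4))
```

```text
pin [ 0.4577 -0.0081  0.0836] [0.0019 0.002  0.0005]
pin [ 0.4574 -0.0086  0.0843] [0.0019 0.0019]
pin [ 0.4556 -0.0077  0.0904] [0.0004 0.0004]
pin [ 0.4591 -0.0079  0.0822] [0.001 0.001]
hole [0.4444 0.3084 0.0316] [0.001  0.0017 0.0007]
hole [0.4448 0.3085 0.0311] [0.0013 0.0013]
hole [0.4437 0.3089 0.0318] [0.0002 0.0002]
hole [0.4439 0.3053 0.0344] [0.0011 0.0011]
[ 0.4537 -0.0103  0.118 ] [ 0.4548 -0.0088  0.1   ]
[ 0.4417 -0.0363  0.118 ] [ 0.451 -0.022  0.1  ]
[ 0.4482 -0.0061  0.118 ] [ 0.4532 -0.0069  0.1   ]
[0.4434 0.3078 0.035 ]
[0.444  0.3033 0.035 ]
[0.4433 0.306  0.035 ]
```

The pin's top triangulates to z ≈ 0.084, against 0.086 expected (40 mm block plus 46 mm head). Its diameter comes out at about 23 mm, so this is the right pin. The hole mouth measures z ≈ 0.033, against 0.035 expected.

Emit:
send_rows(moves=[[[0.005,0.006,-0.03,0,0,0,1],[0,0,-0.04,0,0,0,1],[0,0,-0.04,0,0,0,1],[0,0,-0.02,0,0,0,1],[0,0,0,0,0,0,1]]])

```text
t: 2.25
tcp_pos: [0.4529, -0.0026, 0.0972]
tool_rot: [0.129, 0.992, 0.0, -0.004]
wrist_force: [0.7, -0.2, 0.2]
width: 0.999
grip_force: 0.0
```

Emit:
send_rows(moves=[[[0,0,-0.025,0,0,0,1],[0,0,-0.02,0,0,0,1],[0,0,-0.007,0,0,0,1],[0,0,0,0,0,0,1],[0,0,0,0,0,0,0.6]]])

```text
t: 2.75
tcp_pos: [0.4575, -0.0036, 0.0509]
tool_rot: [0.129, 0.992, 0.0, 0.001]
wrist_force: [-0.8, -0.2, 0.5]
width: 0.857
grip_force: 0.0
```

Emit:
send_rows(moves=[[[0,0,0,0,0,0,0.2],[0,0,0,0,0,0,0],[0,0,0,0,0,0,0],[0,0,0,0,0,0,0],[0,0,0,0,0,0,0]]], newtons=40)

```text
t: 3.25
tcp_pos: [0.4567, -0.0046, 0.0501]
tool_rot: [0.129, 0.992, -0.001, 0.0]
wrist_force: [-2.9, -4.2, 4.7]
width: 0.275
grip_force: 39.1
```

Emit:
send_rows(moves=[[[0,0,0.005,0,0,0,0],[0,0,0.015,0,0,0,0],[0,0,0.025,0,0,0,0],[0,0,0.023,0,0,0,0],[-0.002,0.02,0,0,0,0,0]]], newtons=60)

```text
t: 3.75
tcp_pos: [0.4571, 0.0157, 0.1211]
tool_rot: [0.13, 0.991, 0.001, 0.004]
wrist_force: [-0.1, 0.2, -0.7]
width: 0.264
grip_force: 59.2
```

Emit:
send_rows(moves=[[[-0.002,0.04,0,0,0,0,0],[-0.002,0.045,0,0,0,0,0],[-0.002,0.045,0,0,0,0,0],[-0.002,0.045,0,0,0,0,0],[-0.002,0.045,0,0,0,0,0]]])

```text
t: 4.25
tcp_pos: [0.4435, 0.2385, 0.1171]
tool_rot: [0.129, 0.992, 0.001, -0.0]
wrist_force: [0.9, -0.0, -0.8]
width: 0.263
grip_force: 59.2
```

Emit:
send_rows(moves=[[[-0.001,0.04,0,0,0,0,0],[0,0.02,0,0,0,0,0],[0,0.01,0,0,0,0,0],[0,0,0,0,0,0,0],[0,0,0,0,0,0,0]]])

```text
t: 4.75
tcp_pos: [0.4432, 0.3056, 0.1169]
tool_rot: [0.129, 0.992, -0.0, -0.0]
wrist_force: [0.3, -0.7, -0.8]
width: 0.266
grip_force: 59.3
```

Run:
```python
from h import *
w=shot('wrist','w3');s=shot('side','s3');t=shot('top','t3');o=manip.get_obs();print(o['tcp_pos'],o['tool_rot'],o['wrist_force'],o['width'],o['grip_force'])
p=o['tcp_pos'];print(proj(s,[p+[0,0,-.042],[.4437,.3072,.035]]),proj(w,[p+[0,0,-.042],[.4437,.3072,.035]]))
def crop(d,x0,y0,x1,y1): return cv2.resize(d['img'][y0:y1,x0:x1],(400,300),interpolation=cv2.INTER_CUBIC)
cv2.imwrite('pics/c3.png',np.vstack([np.hstack([crop(w,240,80,400,200),crop(s,180,115,260,175)]),np.hstack([crop(t,110,185,230,275),crop(w,0,0,640,400)])])[:,:,::-1])
```

```text
[0.44345502 0.30524154 0.11720583] [ 1.29830357e-01  9.91536211e-01 -9.33069143e-05 -1.09232098e-04] [-0.2370234   0.81632569 -0.25415502] 0.2636847039018939 59.329787492752075
[[207.11329964 152.88383458]
 [209.50360929 162.99733627]] [[319.70187402 228.43820824]
 [322.38800373 207.66252101]]
```

View pics/c3.png

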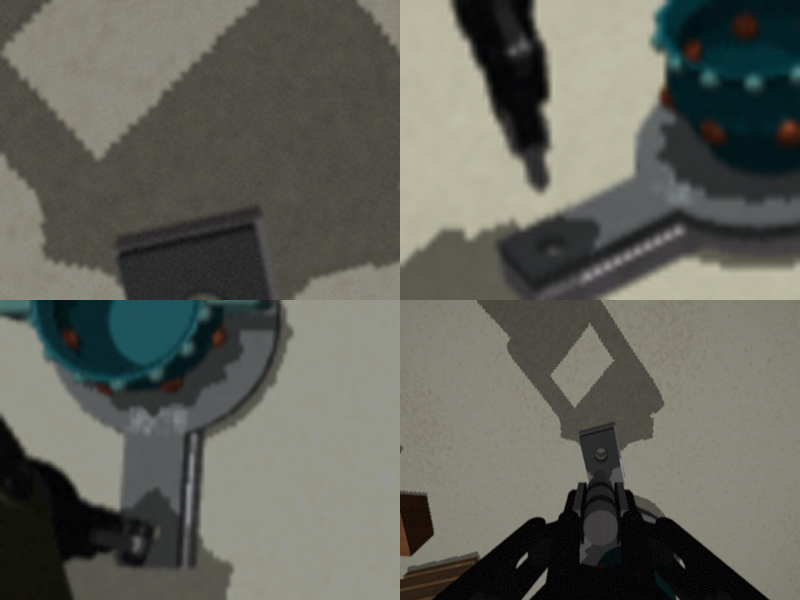

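The pin hangs upright. In the side view its tip is at (208,153), as predicted, and the hole is at (210,163.6). In the wrist view the hole is near (323,205) and the pin head's top near (322,300). I'll refine both numerically.

Run:
```python
from h import *
w=load('w3');s=load('s3');g=cv2.cvtColor(w['img'],cv2.COLOR_RGB2GRAY).astype(int)
print('hole');print('     '+' '.join('%3d'%x for x in range(308,340)))
for y in range(192,222): print(y,' '.join('%3d'%v for v in g[y,308:340]))
print('head')
for y in range(262,336,3): print(y,' '.join('%3d'%v for v in g[y,284:364:3]))
p=np.array([.4434,.3054,.1170])
print(proj(w,[p+[0,0,.036],p+[0,.012,.036],p+[0,-.012,.036],p+[-.012,0,.036],p+[.012,0,.036]]))
print(plane(s,210.2,163.6,.035))
```

```text
hole
     308 309 310 311 312 313 314 315 316 317 318 319 320 321 322 323 324 325 326 327 328 329 330 331 332 333 334 335 336 337 338 339
192  42  46  45  38  44  43  41  44  47  42  46  40  40  44  43  42  46  44  46  45  42  41  39  46  46  41  41  43  43  46  42  45
193  44  42  44  46  46  44  45  40  42  44  39  47  41  43  44  41  47  45  45  46  44  44  40  45  41  44  41  42  46  41  43  41
194  43  47  43  47  44  43  45  43  48  46  42  41  43  42  41  44  44  42  45  39  49  41  45  38  44  46  45  44  43  44  42  40
195  39  40  43  45  47  46  45  45  42  42  39  42  41  38  41  42  38  46  42  40  43  43  45  43  45  41  46  41  39  40  43  39
196  41  46  43  44  39  44  46  37  42  37  40  42  39  42  40  40  40  38  39  44  44  39  40  42  42  44  43  47  47  44  39  43
197  41  41  43  42  45  45  40  40  41  42  46  58  51  56  55  52  48  44  39  36  44  35  46  44  43  43  43  43  45  42  46  47
198  44  43  46  44  45  40  41  45  49  57  62  65  73  73  71  67  65  60  49  45  39  38  41  43  43  46  45  40  40  41  40  46
199  42  40  49  40  43  36  46  57  6
[... 5283 characters left out ...]
 59  57  61  59  62  61  57  63  61  53  45  42  24  13  23   4   2   0
325   1   9  52  48  77  76  74  78  52  57  58  63  59  62  59  55  53  48  39  42  40  37  25  26   8  10   6
328   5  25  75  73  74  77  66  57  47  41  38  44  46  50  44  44  45  42  46  43  41  37  32  14   5   8  13
331   2  44  77  72  74  59  38  43  37  40  40  44  41  43  43  42  42  40  35  23  12  11  10  10   8   0   2
334   4  50  77  74  51  42  41  43  43  41  44  42  43  44  41  40  32  14  11  14  14  18  12  12   8   6   0
[[319.35545811 303.31448191]
 [347.67969977 296.97519114]
 [291.45969042 309.55787528]
 [311.65175991 278.80477988]
 [326.63444019 326.4729283 ]]
[0.44378753 0.30346861 0.035     ]
```

Run:
```python
from h import *
w=load('w3')
h=plane(w,322.3,206.7,.035);k=plane(w,321,304.3,.153);print(h,k,h-k)
```

```text
[0.44291125 0.30733635 0.035     ] [0.44403797 0.30593301 0.153     ] [-0.00112672  0.00140334 -0.118     ]
```

Emit:
send_rows(moves=[[[-0.001,0.0015,-0.015,0,0,0,0],[0,0,-0.015,0,0,0,0],[0,0,-0.008,0,0,0,0],[0,0,-0.006,0,0,0,0],[0,0,-0.004,0,0,0,0]]])

```text
t: 5.4
tcp_pos: [0.4419, 0.3075, 0.0681]
tool_rot: [0.129, 0.992, -0.0, -0.001]
wrist_force: [0.2, -0.3, -0.5]
width: 0.266
grip_force: 59.3
```

Emit:
send_rows(moves=[[[0,0,-0.003,0,0,0,0],[0,0,-0.003,0,0,0,0],[0,0,-0.003,0,0,0,0],[0,0,-0.002,0,0,0,0],[0,0,0,0,0,0,0]]])

```text
t: 5.9
tcp_pos: [0.4423, 0.3078, 0.0581]
tool_rot: [0.129, 0.992, -0.0, -0.0]
wrist_force: [1.1, 0.3, -1.1]
width: 0.266
grip_force: 59.3
```

Tip is at about z = 0.016, inside both holes with no force. Continuing to home.

Emit:
send_rows(moves=[[[0,0,-0.003,0,0,0,0],[0,0,-0.003,0,0,0,0],[0,0,-0.003,0,0,0,0],[0,0,-0.002,0,0,0,0],[0,0,0,0,0,0,0]]])

```text
t: 6.4
tcp_pos: [0.442, 0.3076, 0.0468]
tool_rot: [0.129, 0.992, -0.0, -0.0]
wrist_force: [-0.7, -0.3, -1.4]
width: 0.266
grip_force: 59.3
```

Emit:
send_rows(moves=[[[0,0,-0.001,0,0,0,0],[0,0,-0.001,0,0,0,0],[0,0,-0.001,0,0,0,0],[0,0,0,0,0,0,0],[0,0,0,0,0,0,0]]])

```text
t: 6.9
tcp_pos: [0.4427, 0.3082, 0.0451]
tool_rot: [0.129, 0.992, 0.0, 0.0]
wrist_force: [-2.5, -0.5, 5.4]
width: 0.263
grip_force: 59.9
```

Emit:
send_rows(moves=[[[0,0,0.001,0,0,0,0.3],[0,0,0,0,0,0,0.6],[0,0,0,0,0,0,0.7],[0,0,0,0,0,0,0.7],[0,0,0.005,0,0,0,0.7]]])

```text
t: 7.4
tcp_pos: [0.4417, 0.3074, 0.0495]
tool_rot: [0.129, 0.992, -0.001, -0.001]
wrist_force: [0.4, 0.1, -0.6]
width: 0.698
grip_force: 0.0
```

Emit:
send_rows(moves=[[[0,0,0.015,0,0,0,0.7],[0,0,0.035,0,0,0,0.7],[0,0,0.04,0,0,0,0.8],[0,0,0.045,0,0,0,0.9],[0,0,0.045,0,0,0,1]]])

```text
t: 7.9
tcp_pos: [0.4421, 0.3077, 0.2334]
tool_rot: [0.129, 0.992, 0.0, 0.001]
wrist_force: [0.2, 0.7, 0.5]
width: 0.996
grip_force: 0.0
```

Emit:
send_rows(moves=[[[0,0,0.02,0,0,0,1],[0,0,0,0,0,0,1],[0,0,0,0,0,0,1],[0,0,0,0,0,0,1],[0,0,0,0,0,0,1]]])

```text
t: 8.4
tcp_pos: [0.4415, 0.3073, 0.2481]
tool_rot: [0.129, 0.992, -0.001, -0.001]
wrist_force: [0.3, -0.7, 0.4]
width: 0.998
grip_force: 0.0
```

Run:
```python
from h import *
w=shot('wrist','w4');s=shot('side','s4');o=manip.get_obs();print(o['tcp_pos'],o['wrist_force'])
def crop(d,x0,y0,x1,y1): return cv2.resize(d['img'][y0:y1,x0:x1],(400,300),interpolation=cv2.INTER_CUBIC)
print(proj(w,[.443,.307,.081]),proj(s,[[.443,.307,.081],[.443,.307,.035]]))
cv2.imwrite('pics/c4.png',np.hstack([crop(w,0,0,640,400),crop(s,180,115,260,175)])[:,:,::-1])
```

```text
[0.4417652  0.30748302 0.24864191] [0.19435628 0.77538735 1.18664262]
[[320.75905148 182.21826354]] [[206.25917238 151.11357393]
 [209.33486117 163.13520536]]
```

View pics/c4.png

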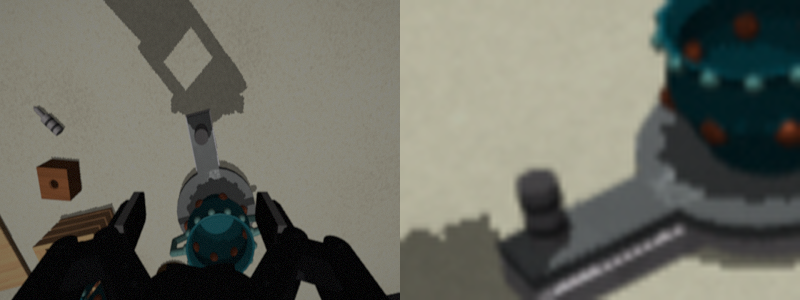

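The pin stands with its head seated on the arm: in the side view the head's top is at (207.6,151), against (206.3,151.1) predicted for fully home, and the gripper is clear. Next I'll look at the pot from above.

Emit:
send_rows(moves=[[[0.03,0,0.03,0,0,0,1],[0.04,-0.005,0.03,0,0,0,1],[0.04,-0.005,0.02,0,0,0,1],[0.035,-0.003,0,0,0,0,1],[0.013,0,0,0,0,0,1]]])

```text
t: 9.0
tcp_pos: [0.6027, 0.294, 0.3295]
tool_rot: [0.13, 0.992, -0.0, -0.0]
wrist_force: [0.1, -0.2, -0.7]
width: 0.999
grip_force: 0.0
```

Emit:
send_rows(moves=[[[0,0,0,0,0,0,1],[0,0,0,0,0,0,1],[0,0,0,0,0,0,1],[0,0,0,0,0,0,1],[0,0,0,0,0,0,1]]])

```text
t: 9.5
tcp_pos: [0.5994, 0.2952, 0.3305]
tool_rot: [0.129, 0.992, 0.0, 0.0]
wrist_force: [0.2, -0.1, -0.4]
width: 1.003
grip_force: 0.0
```

Run:
```python
from h import *
w=shot('wrist','w5');print(manip.get_obs()['tcp_pos'])
c=np.hstack([cv2.resize(w['img'][80:300,200:440],(480,440),interpolation=cv2.INTER_CUBIC),cv2.resize(load('top0')['img'][150:220,100:200][:,:],(314,220),interpolation=cv2.INTER_CUBIC)[:, :] if 0 else cv2.resize(load('top0')['img'][150:220,100:200],(314,440),interpolation=cv2.INTER_CUBIC)])
cv2.imwrite('pics/c5.png',c[:,:,::-1])
```

```text
[0.59952027 0.29513421 0.33054753]
```

View pics/c5.png

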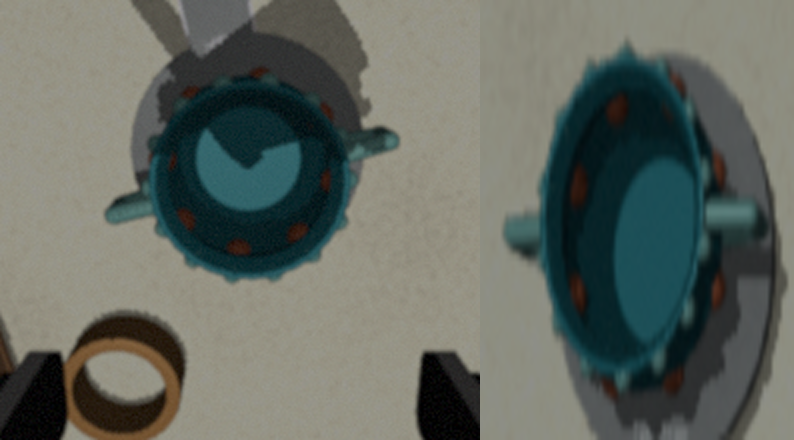

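In the crop, the pot's rim is centred near (325.5,168.5) in full-image pixels. The ears end near (256,186) and (396,150). I'll refine with a robust circle fit on the rim plane, in both views.

```bash
cat > pot.py <<'E'
from h import *
from scipy.optimize import least_squares
def teal(d):
    h=cv2.cvtColor(d['img'],cv2.COLOR_RGB2HSV); return cv2.inRange(h,(82,90,20),(105,255,255))
def fit(d,box,c0,z):
    m=np.zeros((400,640),np.uint8);x0,y0,x1,y1=box;m[y0:y1,x0:x1]=teal(d)[y0:y1,x0:x1]
    m=cv2.morphologyEx(m,cv2.MORPH_CLOSE,np.ones((5,5)))
    c=max(cv2.findContours(m,cv2.RETR_EXTERNAL,cv2.CHAIN_APPROX_NONE)[0],key=cv2.contourArea)[:,0,:]
    P=np.array([plane(d,u,v,z)[:2] for u,v in c]);ok=abs(np.hypot(*(P-c0).T)-.06)<.012
    f=lambda q:np.hypot(P[ok,0]-q[0],P[ok,1]-q[1])-q[2]
    return least_squares(f,[*c0,.06],loss='soft_l1',f_scale=.001).x,P,ok.sum()
if __name__=='__main__':
    w=load('w5');t=load('top0')
    for z in(.125,.12):
        r1=fit(w,(230,105,420,235),[.597,.292],z);r2=fit(t,(105,150,200,222),[.597,.292],z)
        print(z,r1[0].round(4),r1[2],r2[0].round(4),r2[2])
    print('hand',plane(w,325.5,168.5,.125),plane(t,145.7,184.2,.125))
    P=r1[1]
    for z in(.09,.105):
        e=[plane(w,u,v,z) for u,v in((255,186),(397,150))]; dl=(e[0]-e[1])[:2]; print('ears',z,e,np.hypot(*dl),np.degrees(np.arctan2(dl[1],dl[0])))
        e=[plane(t,u,v,z) for u,v in((100+507/3.14-480/3.14,150+235/6.286),(100+768/3.14-480/3.14,150+217/6.286))]; dl=(e[0]-e[1])[:2]; print('top ',e,np.hypot(*dl),np.degrees(np.arctan2(dl[1],dl[0])))
E
python3 pot.py
```

```text
0.125 [0.5992 0.2997 0.0591] 333 [0.5962 0.2939 0.0623] 162
0.12 [0.6003 0.2995 0.06  ] 331 [0.5973 0.2955 0.0626] 162
hand [0.59666315 0.30218373 0.125     ] [0.59789662 0.29757889 0.125     ]
ears 0.09 [array([0.60313016, 0.20598669, 0.09      ]), array([0.60408682, 0.39374577, 0.09      ])] 0.1877615137459075 -90.29192786429022
top  [array([0.59978179, 0.39798067, 0.09      ]), array([0.60113433, 0.20252005, 0.09      ])] 0.19546530040531573 90.39646784284577
ears 0.105 [array([0.59998664, 0.21028634, 0.105     ]), array([0.60090579, 0.3906843 , 0.105     ])] 0.18040030280874716 -90.29192786429023
top  [array([0.59682788, 0.39102117, 0.105     ]), array([0.59816123, 0.19833432, 0.105     ])] 0.19269146442722315 90.39646784284575
```

Emit:
send_rows(moves=[[[-0.02,-0.035,0,0,0,-7.7,1],[-0.02,-0.04,0,0,0,-7.7,1],[0,-0.045,0,0,0,-7.7,1],[0,-0.045,0,0,0,-7.7,1],[0,-0.045,0,0,0,-7.7,1]]])

```text
t: 10.05
tcp_pos: [0.5595, 0.0836, 0.3306]
tool_rot: [0.451, 0.893, 0.0, 0.0]
wrist_force: [0.5, 0.9, -0.8]
width: 1.0
grip_force: 0.0
```

Emit:
send_rows(moves=[[[0,-0.045,0,0,0,-7.7,1],[0,-0.045,0,0,0,-7.7,1],[0,-0.045,0,0,0,-7.7,1],[0,-0.045,0,0,0,-7.7,1],[0,-0.045,0,0,0,0,1]]])

```text
t: 10.55
tcp_pos: [0.5597, -0.1417, 0.3306]
tool_rot: [0.671, 0.742, 0.0, 0.0]
wrist_force: [0.8, 0.5, 0.1]
width: 0.998
grip_force: 0.0
```

Emit:
send_rows(moves=[[[0,-0.045,0,0,0,0,1],[0,-0.045,-0.03,0,0,0,1],[0,-0.045,-0.05,0,0,0,1],[0,-0.03,-0.03,0,0,0,1],[0,-0.005,0,0,0,0,1]]])

```text
t: 11.05
tcp_pos: [0.5571, -0.2963, 0.2289]
tool_rot: [0.671, 0.741, -0.001, -0.005]
wrist_force: [0.0, 0.4, -1.5]
width: 0.999
grip_force: 0.0
```

Emit:
send_rows(moves=[[[0,0,0,0,0,0,1],[0,0,0,0,0,0,1],[0,0,0,0,0,0,1],[0,0,0,0,0,0,1],[0,0,0,0,0,0,1]]])

```text
t: 11.55
tcp_pos: [0.5607, -0.2946, 0.2365]
tool_rot: [0.67, 0.743, 0.0, 0.001]
wrist_force: [0.2, -0.1, 0.0]
width: 1.0
grip_force: 0.0
```

Run:
```python
from h import *
w=shot('wrist','w6');o=manip.get_obs();print(o['tcp_pos'],o['tool_rot'],o['q'])
c=np.hstack([cv2.resize(w['img'],(480,300)),cv2.resize(load('side0')['img'][225:300,350:430],(320,300),interpolation=cv2.INTER_CUBIC)])
c2=np.hstack([cv2.resize(w['img'][130:255,230:430],(480,300),interpolation=cv2.INTER_CUBIC),cv2.resize(load('top0')['img'][170:230,373:437],(320,300),interpolation=cv2.INTER_CUBIC)])
cv2.imwrite('pics/c6.png',np.vstack([c,c2])[:,:,::-1])
```

```text
[ 0.56055135 -0.29469447  0.23616441] [6.69607200e-01 7.42715130e-01 1.05907191e-04 6.50320561e-04] [-5.68749299e-01  8.39301672e-02  1.68515228e+00 -4.69767532e-06
  1.37119244e+00 -6.72184724e-01]
```

View pics/c6.png

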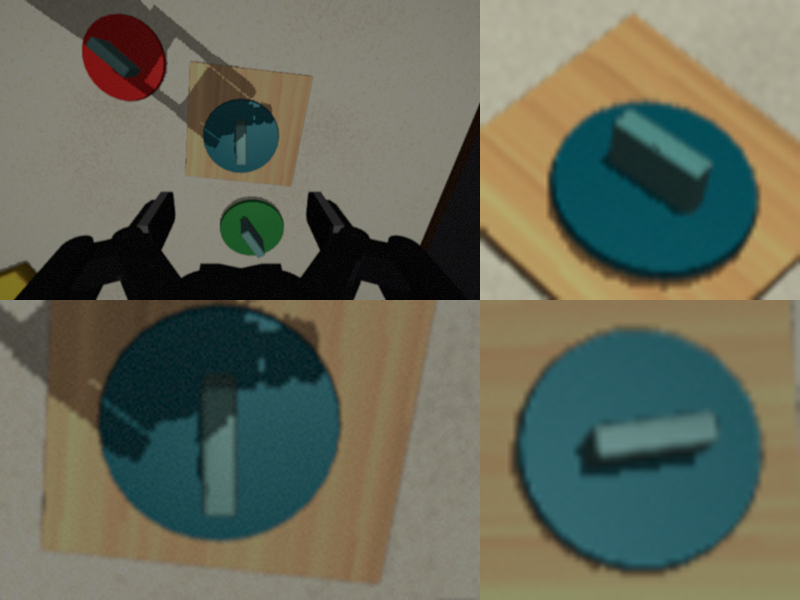

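The pictures show the blue lid on its board. The bar's top centre is at wrist (321.3,190.8), with ends (321.5,161.3) and (321.3,219.6). It is at top (408.2,197) and side (395.5,261.5).

Run:
```python
from h import *
w=load('w6');t=load('top0');s=load('side0')
L=[(w,321.3,190.8),(t,408.2,197),(s,395.5,261.5)]
for c in(L,L[:2],L[::2],L[1:]): print(*[np.round(v,4) for v in tri(c)])
a,b=[plane(w,u,v,.07) for u,v in((321.5,161.3),(321.3,219.6))];d=a-b;print(a,b,np.linalg.norm(d),np.degrees(np.arctan2(d[1],d[0]))-90)
a,b=[plane(t,u,v,.07) for u,v in((373+117/5,170+140/5.),(373+235/5,170+127/5.))];d=a-b;print(a,b,np.linalg.norm(d),np.degrees(np.arctan2(d[1],d[0]))-90)
print('flange',plane(w,230+220/2.4,130+123/2.4,.03),plane(t,373+160/5,170+148/5,.03))
```

```text
[ 0.5629 -0.3101  0.063 ] [0.0021 0.002  0.0019]
[ 0.5642 -0.315   0.0407] [0.0008 0.0008]
[ 0.5643 -0.3094  0.0618] [0.0016 0.0016]
[ 0.5617 -0.3114  0.0662] [0.0013 0.0013]
[ 0.55965911 -0.27444756  0.07      ] [ 0.56616806 -0.33842389  0.07      ] 0.0643065821359775 5.809279250438735
[ 0.55850365 -0.28143428  0.07      ] [ 0.56320441 -0.33822872  0.07      ] 0.05698864360719287 4.7314669498351805
flange [ 0.56336104 -0.30574542  0.03      ] [ 0.56009048 -0.30953554  0.03      ]
```

Emit:
send_rows(moves=[[[0.001,-0.013,-0.03,0,0,0,1],[0,0,-0.045,0,0,0,1],[0,0,-0.045,0,0,0,1],[0,0,-0.025,0,0,0,1],[0,0,0,0,0,0,1]]])

```text
t: 12.1
tcp_pos: [0.5581, -0.3059, 0.0848]
tool_rot: [0.67, 0.742, -0.001, -0.005]
wrist_force: [0.2, 1.0, -0.8]
width: 1.001
grip_force: 0.0
```

Emit:
send_rows(moves=[[[0,0,-0.025,0,0,0,1],[0,0,-0.018,0,0,0,1],[0,0,-0.01,0,0,0,1],[0,0,0,0,0,0,1],[0,0,0,0,0,0,0.7]]])

```text
t: 12.6
tcp_pos: [0.5617, -0.3085, 0.0381]
tool_rot: [0.67, 0.742, 0.0, 0.001]
wrist_force: [0.9, 0.2, -0.2]
width: 0.857
grip_force: 0.0
```

Run:
```python
from h import *
w=shot('wrist','w7');o=manip.get_obs();print(o['tcp_pos'],o['wrist_force'],o['width'])
print(proj(w,[[.562,-.308,.07],[.565,-.338,.07],[.559,-.278,.07]]))
p=np.array([*o['tcp_pos']]);print('tcp axis',proj(w,[[p[0],p[1],.07]]))
g=cv2.cvtColor(w['img'],cv2.COLOR_RGB2GRAY)
for y in range(200,400,8): print(y,' '.join('%3d'%v for v in g[y,270:370:4]))
```

```text
[ 0.56194472 -0.30868668  0.03860639] [-0.49549106  0.66903375  0.56695706] 0.7774742678215217
[[322.28720469 295.56071908]
 [321.96755236 352.08489708]
 [322.65636224 230.28252785]]
tcp axis [[321.98973268 296.92003743]]
200  37  42  39  39  39  34  38  39  40  38  40  38  40  46  38  38  46  39  38  36  37  42  40  40  42
208  37  41  41  38  34  33  44  43  44  42  37  41  43  44  46  43  44  38  40  40  38  44  35  38  39
216  41  39  38  38  34  42  37  43  36  36  45  49  48  44  46  45  47  40  38  41  39  42  41  38  40
224  40  42  43  43  40  45  37  32  41  41  45  47  46  45  45  45  44  43  41  38  40  39  41  43  40
232  43  39  39  38  40  37  40  37  42  42  49  50  51  51  51  52  48  48  36  42  38  41  38  39  37
240  36  38  39  41  38  32  39  44  40  56  70  73  73  69  70  69  72  63  51  41  37  40  37  42  38
248  43  40  38  38  39  41  42  43  39  56  68  69  70  72  70  72  70  63  43  42  38  37  40  38  43
256  38  40  43  39  34  31  39  36  39  58  69  72  68  72  68  75  69  67  45  36  38  42  41  36  41
264  39  38  42  38  37  39  39  42  40  54  6
[... 1021 characters left out ...]
 149 149 151 136  61  67  70  69  72  79  97  99 152 160 161 160 158 155 151
352  44  45  46  48  43  45  66 112 147 171 175 169 165 166 168 162 162 160 135  74  40  40  37  44  40
360  15   8   1  11   6   2   2   8   5  20  15   9   9   3   5   7  13  12  13   6   8  14  13  12  13
368   6  12   6  13   0  16  11  13   9   0  14  14   1   0   7  14   7  10   2   0  18  17  12  15  10
376  11   8  15  15   4  12   8   8   2   9  10   6  17  20  14  13  13  12   1  10   6   6  10   9   6
384   7   6   8   7  17  14   6  14   7  20  14  15   3   4   7  12  13  11  13  13   6  10  15  12   4
392   6   7   4   6  10   3  11   4  13   0   0  18  14  18   8   5   6  12   1  10  13   6  15  19  10
```

Emit:
send_rows(moves=[[[0,0.002,0,0,0,0,0.5],[0,0,0,0,0,0,0],[0,0,0,0,0,0,0],[0,0,0,0,0,0,0],[0,0,0,0,0,0,0]]], newtons=60)

```text
t: 13.15
tcp_pos: [0.5617, -0.3065, 0.038]
tool_rot: [0.67, 0.742, 0.0, 0.001]
wrist_force: [-1.4, 0.3, 2.7]
width: 0.179
grip_force: 59.6
```

Emit:
send_rows(moves=[[[0,0,0,0,0,0,0],[0,0,0,0,0,0,0],[0,0,0.003,0,0,0,0],[0,0,0.007,0,0,0,0],[0,0,0.01,0,0,0,0]]], newtons=100)

```text
t: 13.65
tcp_pos: [0.5596, -0.3053, 0.0556]
tool_rot: [0.67, 0.742, -0.0, -0.002]
wrist_force: [-0.1, 0.9, -3.4]
width: 0.168
grip_force: 97.5
```

Emit:
send_rows(moves=[[[0,0,0.02,0,0,0,0],[0,0,0.03,0,0,0,0],[0,0,0.035,0,0,0,0],[0,0,0.035,0,0,0,0],[0,0,0.025,0,0,0,0]]])

```text
t: 14.15
tcp_pos: [0.5616, -0.3065, 0.2055]
tool_rot: [0.67, 0.742, 0.0, 0.001]
wrist_force: [0.1, -1.1, -2.6]
width: 0.169
grip_force: 97.7
```

Emit:
send_rows(moves=[[[0,0,0.015,0,0,0,0],[0,0.01,0.005,0,0,0,0],[0,0.02,0,0,0,0,0],[0,0.03,0,0,0,0,0],[0,0.035,0,0,0,0,0]]])

```text
t: 14.65
tcp_pos: [0.5597, -0.2088, 0.2193]
tool_rot: [0.67, 0.742, -0.0, -0.002]
wrist_force: [-0.4, -0.3, -3.2]
width: 0.17
grip_force: 97.7
```

Emit:
send_rows(moves=[[[0.004,0.035,0,0,0,-0.6,0],[0.004,0.035,0,0,0,-0.6,0],[0.004,0.035,0,0,0,-0.6,0],[0.004,0.035,0,0,0,-0.6,0],[0.004,0.035,0,0,0,-0.6,0]]])

```text
t: 15.15
tcp_pos: [0.5792, -0.033, 0.2194]
tool_rot: [0.689, 0.725, -0.001, -0.002]
wrist_force: [1.0, 0.4, -4.1]
width: 0.172
grip_force: 97.8
```

Emit:
send_rows(moves=[[[0.004,0.035,0,0,0,-0.6,0],[0.004,0.035,0,0,0,-0.6,0],[0.004,0.035,0,0,0,-0.6,0],[0.004,0.035,0,0,0,-0.6,0],[0,0.035,0,0,0,-0.4,0]]])

```text
t: 15.65
tcp_pos: [0.595, 0.1415, 0.2193]
tool_rot: [0.706, 0.708, -0.002, -0.002]
wrist_force: [-0.4, 0.3, -3.8]
width: 0.173
grip_force: 97.7
```

Emit:
send_rows(moves=[[[0.001,0.035,0,0,0,0,0],[0.001,0.035,0,0,0,0,0],[0.001,0.03,0,0,0,0,0],[0,0.025,0,0,0,0,0],[0,0.015,0,0,0,0,0]]])

```text
t: 16.15
tcp_pos: [0.5975, 0.2814, 0.2193]
tool_rot: [0.706, 0.708, -0.002, -0.001]
wrist_force: [-0.3, 0.2, -3.8]
width: 0.175
grip_force: 97.7
```

Emit:
send_rows(moves=[[[0,0.01,0,0,0,0,0],[0,0.007,0,0,0,0,0],[0,0,0,0,0,0,0],[0,0,0,0,0,0,0],[0,0,0,0,0,0,0]]])

```text
t: 16.65
tcp_pos: [0.6004, 0.2949, 0.2224]
tool_rot: [0.707, 0.707, -0.0, 0.0]
wrist_force: [-0.5, 0.3, -2.5]
width: 0.173
grip_force: 97.7
```

Run:
```python
from h import *
w=shot('wrist','w8');s=shot('side','s8');t=shot('top','t8');o=manip.get_obs();print(o['tcp_pos'],o['tool_rot'],o['wrist_force'],o['moment'])
c=np.hstack([cv2.resize(w['img'],(400,300)),cv2.resize(s['img'][70:190,190:350],(400,300),interpolation=cv2.INTER_CUBIC)])
c2=np.hstack([cv2.resize(t['img'][130:250,80:240],(400,300),interpolation=cv2.INTER_CUBIC),cv2.resize(w['img'][180:400,180:460],(400,300),interpolation=cv2.INTER_CUBIC)])
cv2.imwrite('pics/c8.png',np.vstack([c,c2])[:,:,::-1])
```

```text
[0.60037411 0.29513746 0.22242361] [7.07006740e-01 7.07206803e-01 5.03266146e-05 7.19054096e-05] [-0.51913322 -0.22534893 -3.36123896] [-0.00293729 -0.03630107 -0.04568973]
```

View pics/c8.png

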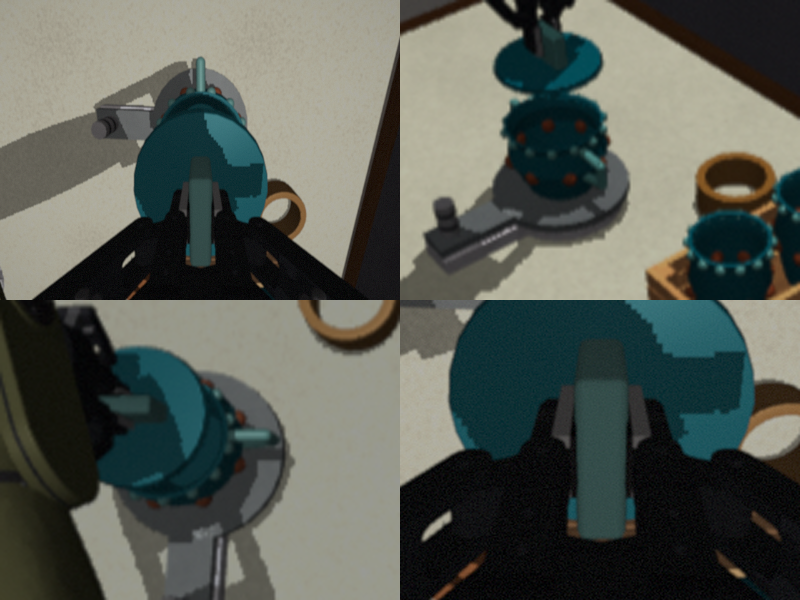

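The lid hangs level in the grip, above and slightly off the pot, with its bar parallel to the ears. In the side crop the flange is at (548,60) above the rim at (556,125). Next I'll compare the lid and pot centres numerically.

```bash
cat > fin.py <<'E'
from h import *
from pot import teal
from scipy.optimize import least_squares
def arc(d,box,c0,z,R,lo=-1,hi=1,tol=.012,show=''):
    """circle of known radius from contour points whose direction from centre (dot with the view's horizontal) is in lo..hi"""
    m=np.zeros((400,640),np.uint8);x0,y0,x1,y1=box;m[y0:y1,x0:x1]=teal(d)[y0:y1,x0:x1]
    c=np.vstack([k[:,0,:] for k in cv2.findContours(m,cv2.RETR_EXTERNAL,cv2.CHAIN_APPROX_NONE)[0] if len(k)>30])
    e=(c[:,0]>x0+1)&(c[:,0]<x1-2)&(c[:,1]>y0+1)&(c[:,1]<y1-2);c=c[e]
    P=np.array([plane(d,u,v,z)[:2] for u,v in c]);c0=np.array(c0)
    f=ray(d,320,200)[1][:2];f=f/np.hypot(*f)
    for _ in range(4):
        D=P-c0;r=np.hypot(*D.T);k=(D/r[:,None])@f;ok=(abs(r-R)<tol)&(k>=lo)&(k<=hi)
        c0=least_squares(lambda q:np.hypot(*(P[ok]-q).T)-R,c0,loss='soft_l1',f_scale=.001).x;tol=max(.004,tol*.6)
    return c0.round(4),int(ok.sum()),round(float(np.std(r[ok])),4)
if __name__=='__main__':
    s0,s8,w5,w8,t0,t8=[load(n) for n in('side0','s8','w5','w8','top0','t8')]
    for R in(.06,.062):
        print('pot side far',R,arc(s0,(225,95,282,160),[.598,.299],.125,R,-.2,1),'w5',arc(w5,(230,105,420,235),[.598,.299],.125,R),'near(robot)',arc(w5,(230,105,420,235),[.598,.299],.125,R,0,1),'top',arc(t0,(105,150,200,222),[.598,.299],.125,R,-1,1))
    z=.2224-.026+.018
    for zz in (z,z-.009): print('lid side',arc(s8,(215,70,290,118),[.600,.296],zz,.062),'far',arc(s8,(215,70,290,118),[.600,.296],zz,.062,0,1),'w8',arc(w8,(200,140,440,330),[.6,.296],zz,.062),'top',arc(t8,(112,140,165,210),[.6,.296],zz,.062))
E
python3 fin.py
```

```text
pot side far 0.06 (array([0.5985, 0.2949]), 53, 0.0019) w5 (array([0.5997, 0.3   ]), 327, 0.0012) near(robot) (array([0.5979, 0.3002]), 148, 0.001) top (array([0.598 , 0.2973]), 122, 0.0018)
pot side far 0.062 (array([0.5969, 0.2931]), 50, 0.002) w5 (array([0.603 , 0.3016]), 207, 0.0016) near(robot) (array([0.5956, 0.301 ]), 152, 0.0015) top (array([0.5962, 0.2951]), 125, 0.002)
lid side (array([0.6009, 0.2834]), 51, 0.0015) far (array([0.5936, 0.2866]), 24, 0.0014) w8 (array([0.5995, 0.2886]), 216, 0.002) top (array([0.5941, 0.2896]), 44, 0.001)
lid side (array([0.607 , 0.2961]), 56, 0.0014) far (array([0.6033, 0.2946]), 34, 0.0021) w8 (array([0.6001, 0.2898]), 296, 0.0011) top (array([0.5967, 0.293 ]), 46, 0.0012)
```

```bash
cat > lid.py <<'E'
from h import *
from pot import teal
from scipy.optimize import least_squares
def lid(d,box,c0,zo,R=.062):
    m=np.zeros((400,640),np.uint8);x0,y0,x1,y1=box;m[y0:y1,x0:x1]=teal(d)[y0:y1,x0:x1]
    m=cv2.morphologyEx(m,cv2.MORPH_CLOSE,np.ones((3,3)))
    c=max(cv2.findContours(m,cv2.RETR_EXTERNAL,cv2.CHAIN_APPROX_NONE)[0],key=cv2.contourArea)[:,0,:]
    c=c[(c[:,0]>x0+1)&(c[:,0]<x1-2)&(c[:,1]>y0+1)&(c[:,1]<y1-2)]
    A,B=[np.array([plane(d,u,v,z)[:2] for u,v in c]) for z in(zo+.017,zo+.010)]
    c0=np.array(c0);cam=ray(d,0,0)[0][:2];tol=.012
    for _ in range(5):
        f=c0-cam;f/=np.hypot(*f);D=A-c0;k=(D/np.hypot(*D.T)[:,None])@f
        P=np.where((k>0)[:,None],A,B);r=np.hypot(*(P-c0).T);ok=abs(r-R)<tol
        c0=least_squares(lambda q:np.hypot(*(P[ok]-q).T)-R,c0,loss='soft_l1',f_scale=.001).x;tol=max(.003,tol*.6)
    return c0.round(4),int(ok.sum()),[int((ok&(k>.3)).sum()),int((ok&(k<-.3)).sum())],round(float(np.std(r[ok])),4)
if __name__=='__main__':
    w6,w7,w8,s0,s8,t0,t8=[load(n) for n in('w6','w7','w8','side0','s8','top0','t8')]
    print('before: tcp at grip (.5617,-.3065)')
    print('w6',lid(w6,(230,120,430,240),[.562,-.308],.012));print('w7',lid(w7,(150,100,500,345),[.562,-.308],.012))
    print('top',lid(t0,(373,170,437,230),[.562,-.308],.012));print('side',lid(s0,(360,240,430,300),[.562,-.308],.012))
    z=.2224-.026;print('now: tcp (.6004,.295)')
    print('w8',lid(w8,(200,140,440,330),[.6,.295],z));print('side',lid(s8,(215,70,290,118),[.6,.295],z));print('top',lid(t8,(112,140,165,210),[.6,.295],z))
E
python3 lid.py
```

```text
before: tcp at grip (.5617,-.3065)
w6 (array([ 0.5632, -0.3129]), 149, [0, 120], 0.001)
w7 (array([ 0.5629, -0.3115]), 328, [3, 266], 0.0006)
top (array([ 0.5566, -0.3057]), 63, [56, 0], 0.0013)
side (array([ 0.5669, -0.3077]), 68, [0, 61], 0.0012)
now: tcp (.6004,.295)
w8 (array([0.6   , 0.2893]), 210, [0, 151], 0.0009)
side (array([0.5955, 0.293 ]), 33, [12, 14], 0.0014)
top (array([0.5946, 0.2909]), 42, [15, 12], 0.0008)
```

The views disagree by a few mm, so I'll back off and see the pot with the wrist camera in this same tool orientation. Its biases then cancel against the lid's.

Emit:
send_rows(moves=[[[0,0,0.02,0,0,0,0],[0,-0.01,0.035,0,0,0,0],[0,-0.025,0.04,0,0,0,0],[0,-0.035,0.04,0,0,0,0],[0,-0.035,0.03,0,0,0,0]]])

```text
t: 17.3
tcp_pos: [0.6003, 0.192, 0.388]
tool_rot: [0.706, 0.708, 0.001, 0.001]
wrist_force: [0.2, -0.4, -3.1]
width: 0.171
grip_force: 97.8
```

Emit:
send_rows(moves=[[[0,-0.03,0.015,0,0,0,0],[0,-0.015,0,0,0,0,0],[0,0,0,0,0,0,0],[0,0,0,0,0,0,0],[0,0,0,0,0,0,0]]])

```text
t: 17.8
tcp_pos: [0.5997, 0.1488, 0.3979]
tool_rot: [0.706, 0.708, -0.001, -0.001]
wrist_force: [-0.6, 0.5, -3.8]
width: 0.172
grip_force: 97.9
```

Run:
```python
from h import *
from fin import arc
from lid import lid
w=shot('wrist','w9');s=shot('side','s9');o=manip.get_obs();p=o['tcp_pos'];print(p,o['tool_rot'])
th=np.linspace(0,2*np.pi,8,endpoint=False)
q=proj(w,np.c_[.5985+.06*np.cos(th),.2975+.06*np.sin(th),0*th+.125]);print(q.round())
x0,y0=np.maximum(q.min(0).astype(int)-12,0);x1,y1=q.max(0).astype(int)+12
for R in(.06,.061):print('pot',arc(w,(x0,y0,x1,y1),[.5985,.2975],.125,R),arc(w,(x0,y0,x1,y1),[.5985,.2975],.125,R,-1,-.2))
print('lid-tcp',lid(w,(200,140,440,330),p[:2],p[2]-.026)[0]-p[:2])
cv2.imwrite('pics/c9.png',np.hstack([cv2.resize(w['img'],(400,300)),cv2.resize(w['img'][0:120,240:400],(400,300),interpolation=cv2.INTER_CUBIC)])[:,:,::-1])
```

```text
[0.59984828 0.1489134  0.39842829] [ 0.70615404  0.70805732 -0.00081462 -0.00079516]
[[369.  42.]
 [356.   2.]
 [321. -15.]
 [285.   2.]
 [272.  42.]
 [287.  79.]
 [321.  93.]
 [354.  79.]]
pot (array([0.6009, 0.3002]), 218, 0.001) (array([0.6009, 0.296 ]), 63, 0.0008)
pot (array([0.6004, 0.3016]), 195, 0.0014) (array([0.601 , 0.2942]), 66, 0.001)
lid-tcp [-4.82797778e-05 -5.41340122e-03]
```

Emit:
send_rows(moves=[[[0,0.02,0,0,0,0,0],[0,0.035,-0.02,0,0,0,0],[0,0.035,-0.035,0,0,0,0],[0,0.035,-0.04,0,0,0,0],[0,0.02,-0.035,0,0,0,0]]])

```text
t: 18.4
tcp_pos: [0.5991, 0.2939, 0.2699]
tool_rot: [0.706, 0.709, -0.0, -0.001]
wrist_force: [0.7, -0.2, -3.8]
width: 0.171
grip_force: 98.1
```

Emit:
send_rows(moves=[[[0,0.009,-0.035,0,0,0,0],[0,0,-0.025,0,0,0,0],[0,0,-0.015,0,0,0,0],[0,0,-0.006,0,0,0,0],[0,0,0,0,0,0,0]]])

```text
t: 18.9
tcp_pos: [0.6001, 0.2998, 0.1909]
tool_rot: [0.707, 0.708, -0.0, -0.0]
wrist_force: [0.0, 0.4, -3.6]
width: 0.171
grip_force: 97.9
```

Run:
```python
from h import *
s=shot('side','s10');t=shot('top','t10');w=shot('wrist','w10');o=manip.get_obs();p=o['tcp_pos'];print(p,o['tool_rot'])
c=np.hstack([cv2.resize(s['img'][80:160,210:300],(450,400),interpolation=cv2.INTER_CUBIC),cv2.resize(t['img'][150:230,100:190][:, :],(350,400),interpolation=cv2.INTER_CUBIC)])
cv2.imwrite('pics/c10.png',c[:,:,::-1])
th=np.linspace(0,2*np.pi,72,endpoint=False);C=lambda c,R,z:np.c_[c[0]+R*np.cos(th),c[1]+R*np.sin(th),0*th+z]
for n,d in(('side',s),('top',t)):
    l=proj(d,C(p-[0,.004,0],.062,p[2]-.026+.013));r=proj(d,C([.5985,.2975],.06,.125))
    print(n,'lid pred',l.min(0),l.max(0),'rim pred',r.min(0),r.max(0))
```

```text
[0.60135949 0.30007048 0.19375347] [0.70676002 0.70745081 0.00175485 0.00073857]
side lid pred [227.45866148  90.72508559] [270.80536754 114.90830599] rim pred [230.12541147 107.12085552] [270.77569073 130.86778301]
top lid pred [107.98017561 149.89705872] [165.49848244 206.18196173] rim pred [119.36930188 158.31404204] [172.10196554 210.03589919]
```

View pics/c10.png

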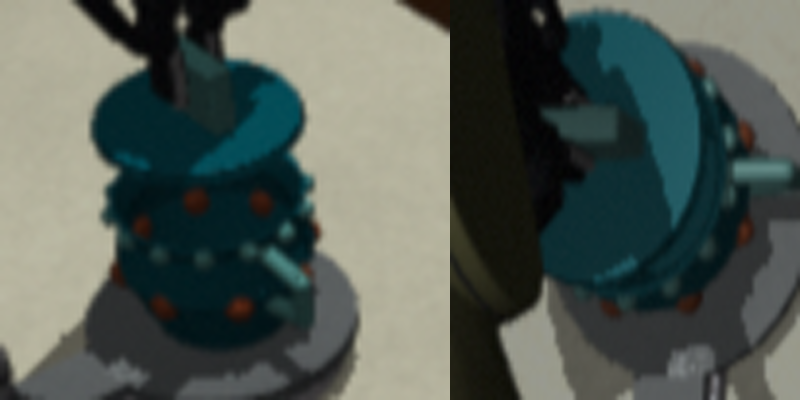

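The side crop shows the lid above the rim, with the lid's centre column at 249.7 and the rim's at 251.8. The top crop shows the lid's right edge at about 164. Combined, these call for roughly +2 mm in y. Lowering.

Emit:
send_rows(moves=[[[0,0.002,-0.006,0,0,0,0],[0,0,-0.006,0,0,0,0],[0,0,-0.005,0,0,0,0],[0,0,-0.004,0,0,0,0],[0,0,-0.002,0,0,0,0]]])

```text
t: 19.55
tcp_pos: [0.5998, 0.3016, 0.1673]
tool_rot: [0.707, 0.708, -0.001, -0.0]
wrist_force: [0.1, 0.5, -3.1]
width: 0.174
grip_force: 97.9
```

Emit:
send_rows(moves=[[[0,0,0,0,0,0,0],[0,0,0,0,0,0,0],[0,0,0,0,0,0,0],[0,0,0,0,0,0,0],[0,0,0,0,0,0,0]]])

```text
t: 20.05
tcp_pos: [0.6003, 0.3018, 0.1685]
tool_rot: [0.707, 0.708, 0.0, 0.0]
wrist_force: [-1.4, 0.5, -2.9]
width: 0.171
grip_force: 97.9
```

Emit:
send_rows(moves=[[[0,0,-0.002,0,0,0,0],[0,0,0,0,0,0,0],[0,0,0,0,0,0,0],[0,0,0,0,0,0,0],[0,0,0,0,0,0,0]]])

```text
t: 20.55
tcp_pos: [0.6002, 0.3018, 0.1663]
tool_rot: [0.707, 0.708, 0.0, -0.0]
wrist_force: [0.3, 0.2, -3.9]
width: 0.169
grip_force: 97.9
```

Run:
```python
from h import *
from lid import lid
s=shot('side','s11');w=shot('wrist','w11');o=manip.get_obs();p=o['tcp_pos'];print(p,o['tool_rot'],o['joint_vel'].round(3),o['wrist_force'])
print('wrist lid-tcp',lid(w,(200,140,440,330),p[:2],p[2]-.026)[0]-p[:2])
# pin still home, pot unmoved: compare ears/pin regions with earlier side pictures
a,b=load('s10')['img'].astype(int),s['img'].astype(int)
print('diff pin',abs(a-b)[145:180,195:225].mean(),'pot body',abs(a-b)[125:155,230:275].mean(),'tape',abs(a-b)[130:160,305:345].mean())
```

```text
[0.60021634 0.30180992 0.16631323] [7.06663618e-01 7.07549665e-01 4.34810315e-05 2.58777275e-05] [-0.     0.     0.001 -0.001 -0.001 -0.003] [ 0.55570313 -0.03409489 -2.58328875]
wrist lid-tcp [-0.00031634 -0.00450992]
diff pin 1.5253968253968253 pot body 1.2192592592592593 tape 0.6855555555555556
```

```bash
python3 -c "
from cell import manip
print(manip.finish_job())"
```

```text
the job is handed in; nothing more can be done
None
```

The job is handed in at about 20.6 s: the pin is fully home and released, and the lid is held level and still about 15 mm above the pot's rim, bar in line with the ears, centred to within a few mm (the camera views disagreed by that much).

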